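# Seat a jar stopper in the V of the date-stamping jig

## Robot

A 6-joint arm with a two-finger parallel gripper is mounted at the origin on the work surface; the furniture and walls round the work are solid. World frame = base frame: x ahead of the robot, y to its left, z up, the work surface at z = 0. Lengths are in m, angles in rad, forces in N, time in s.
With the tool pointing down it reaches from about 0.375 to 0.9 m from the base axis. Payload 3.1 kg.
Tool frame: the origin (TCP) lies between the finger pads; the fingertips stand 17 mm ahead of it and the grasp point (between the pads) lies 2 mm behind it; z points along the fingers, y is the line along which they close (so a half turn about z gives the same grasp; the last joint's range is limited). The gripper opens to 85 mm and grips with 20 to 120 N. Pads are 22 mm wide; open, the fingers measure 114 mm over their backs; the gripper's body (76 mm by 85 mm) begins 54 mm behind the grasp point. The pads swing forward as they close: fully open they stand 13 mm farther back than shut.
Start: joints at [0.977, 0.527, 1.433, -0, 1.181, -0.178], TCP at [0.252, 0.572, 0.248] pointing down, gripper open.
Joint ranges: [-3.08, 3.08], [-0.75, 2.2], [0.22, 2.44], [-1.43, 4.57], [0, 2.65], [-2.85, 2.85]. Speed limits (rad/s): [2.79, 2.79, 3.14, 3.14, 3.14, 3.14].

## Interface

Orientations are given as a rotation vector (axis times angle).
In Python, from station import arm, readout, grab_frame, camera_params gives the robot as it stands (arm), with the cameras as plain functions and the readings (readout).
- The arm moves only by the shell command python3 steer.py [OPENING] [FORCE], which reads ROWS from standard input. ROWS is a JSON object whose key "increments" holds a list of rows, 1 to 8 of them, each of 6 numbers: dx, dy, dz in parts of the range, where 1.0 means 0.8 m, then a rotation vector rx, ry, rz in parts of the range, where 1.0 means 360 degrees; each row is the pose to reach, as a shift and turn from the pose commanded when the command began, along the tool's axes at that moment; what a row does not reach only later rows make up. A row lasts 1/10 s, in which the tool goes at most 0.05 m and 0.15 rad, less where a joint would pass 70% of its speed; a pose out of reach is approached as far as the arm can. OPENING is the finger opening in m, set as the command begins (- or left out keeps the last). The fingers move at their own pace and stop on an object; FORCE is the grip in N (left out, the last holds). Time passes only in rows, so rows that do not move let the fingers close. It prints the time, the measured TCP pose, the force, the opening and the grip force at its end. Input that does not fit is refused with a message, and nothing moves.
- readout.get_obs(): the state, without advancing time (a new reading comes with each control period).
- grab_frame(name): name is "scene" or "top" or "wrist"; returns the picture (384x512x3 uint8, red, green, blue); there is no depth.
- camera_params(name): a dict with "fovy" (degrees; the focal length in pixels is half the picture's height over the tangent of half this angle, whatever the lens; pixels are square), "cx", "cy" (the principal point, pixels), "world_to_cam" (4x4, takes a point from world to camera coordinates); the wrist camera has in their place "hand_eye" (4x4, takes a point from camera to tool coordinates, whose origin is the TCP and whose axes are the flange's). Camera axes: x right, y down, z forward; pixel columns grow to the right and rows downward; lengths in m; the calibration is good to about 2 mm. A picture is of the moment at which its call begins: read the wrist's pose just before it. camera_params takes no time and is no camera call.
- arm.close_job(): hands the job in; it is judged then, once.
The state is a dict: "clock": time; "q": joint angles; "joint_vel": joint speeds; "effort": joint torques, N m; "tool_pos": TCP position; "ee_rot": TCP orientation; "force": force on the tool from outside, world axes, zero at the start; "moment": the same for the moment, N m; "finger_gap": finger opening in m; "grip_force": force on a finger pad.
Only numpy, scipy, OpenCV 4.12 (cv2) and the standard library are available. Lean on these libraries where they do the work, as an engineer would, in place of code of your own. Each camera call takes 0.05 s, during which the arm holds its last target. There are 200 camera calls.

## Task

Take the jar stopper that stands on its wooden head with the cork end pointing up, put it upright on the plywood base of the stamping jig and push it firmly into the V until it touches both flanks and the back stop, then let go, so that its cork end is ready to be stamped. Leave the stopper that stands the other way up where it is.

Things in the scene. Friction and masses are not known exactly. Their poses are not given: they have to be found in the camera images.
- stopper: the stopper to be stamped: a round wooden head 40 mm across and 13 mm high standing on the table, with a plain cork shank 21 mm across and 23 mm high rising from its middle, cork end up; 36 mm high in all, about 22 g, rigid. Origin: centre of the underside of the head; z points up along the shank. Cabinet, cartons and jars round the work are up to 195 mm high.
- jig_base: base of the stamping jig: a flat plywood plate 125 x 125 mm, 6 mm thick, fixed to the table, carrying the aluminium V fence; its part nearer the robot, in front of the V's mouth, is bare. Origin: on the table, 6 mm straight below the origin of v_fence, same axes; the plate reaches from x = -72 to +52 mm and y = -62 to +62 mm.
- v_fence: two aluminium flanks at 90 degrees (each 56 x 14 mm, 10 mm high) forming a V open towards the robot, and a back stop across its bottom, fixed on jig_base. Origin: on the base's upper face, where the centre of the seated stopper comes to lie, 20 mm from both flank faces and the stop face. x: along the V's middle from mouth to stop, y: left, z: up. Mouth 97 mm wide at x = -20 mm.
- spare_stopper: a second stopper of the same size, to be left alone: it stands the other way up, on its cork end with the wooden head on top like a mushroom. Origin: centre of the flat outer face of the wooden head, which is its highest point, 36 mm above the table; z points down. (A third stopper lies on its side further back.)

How it is judged:
On the way:
1. the stopper, upright in the bottom of the V, is pressed against the fence (horizontal distance between stopper and v_fence below 0.005 m and angle between stopper's own z axis and vertical below 0.2 rad and contact force between stopper and v_fence above 0.5 N), for 0.02 s.
At the end, for the whole second after the job is handed in: The stopper stands at rest on the base of the jig, cork end up (within about 8 degrees), its centre within 5 mm of the fully seated point against both flanks and the back stop, released (horizontal distance between stopper and v_fence below 0.005 m and z of stopper in the frame of v_fence between -0.004 and 0.004 m and angle between stopper's own z axis and vertical below 0.15 rad and linear speed of stopper below 0.02 m/s); the robot touches nothing.
It fails at once if the spare stopper is shifted by more than 30 mm (distance of spare_stopper from where it was at the start of the episode above 0.03 m).
It also fails if it takes over 43 s, if anything falls off the work surface, if the arm or the gripper's body presses on something with over 40 N, if the wrist force passes 120 N, or if a joint passes its speed limit or range.

## Working session

There is one attempt and no reset: what is moved stays moved. The work goes in short steps, Python scripts to look and compute and a shell command to move; the robot and the scene stay as the last step left them, time stands still between calls to the robot, and variables do not carry over. Pictures are saved under pics/ and viewed, at most 10 in all, crops included, and the job is handed in when it is done.

```bash
ls; mkdir -p pics; python3 - <<'E'
from station import arm, readout, grab_frame, camera_params
import cv2,numpy as np
o=readout.get_obs();print(o['clock'],o['tool_pos'],o['ee_rot'],o['finger_gap'])
a=grab_frame('top');b=grab_frame('scene')
cv2.imwrite('pics/top.png',a[...,::-1]);cv2.imwrite('pics/scene.png',b[...,::-1])
for n in('top','scene','wrist'):print(n,camera_params(n))
E
```

```text
pics
station.py
steer.py
0.0 [0.25206001 0.57118655 0.24733745] [-0.64832546 -3.07316547  0.00314031] 0.08536636680429638
top {'fovy': 43.020040039957834, 'cx': 253.6681332254949, 'cy': 192.34238088428032, 'world_to_cam': array([[-0.01053396, -0.99994295,  0.00177102, -0.20398397],
       [-0.98115096,  0.0099942 , -0.1929842 ,  0.52668679],
       [ 0.19295549, -0.00377053, -0.98120027,  0.84154994],
       [ 0.        ,  0.        ,  0.        ,  1.        ]])}
scene {'fovy': 56.207654602012425, 'cx': 258.11257674292494, 'cy': 190.56184962968413, 'world_to_cam': array([[-0.63103419, -0.77562985,  0.01393518,  0.18208187],
       [-0.62177558,  0.49495699, -0.6069701 ,  0.44245818],
       [ 0.46388681, -0.39168344, -0.79460248,  0.58068928],
       [ 0.        ,  0.        ,  0.        ,  1.        ]])}
wrist {'fovy': 70.90859051542017, 'cx': 256.8764864665374, 'cy': 190.60518926468094, 'hand_eye': array([[ 5.56362097e-05, -9.46650743e-01, -3.22261334e-01,
         8.29279575e-02],
       [ 9.99999910e-01,  1.88339602e-04, -3.80609171e-04,
        -1.77853049e-03],
       [ 4.20998526e-04, -3.22261284e-01,  9.46650668e-01,
        -1.25692584e-01],
       [ 0.00000000e+00,  0.00000000e+00,  0.00000000e+00,
         1.00000000e+00]])}
```

View pics/top.png

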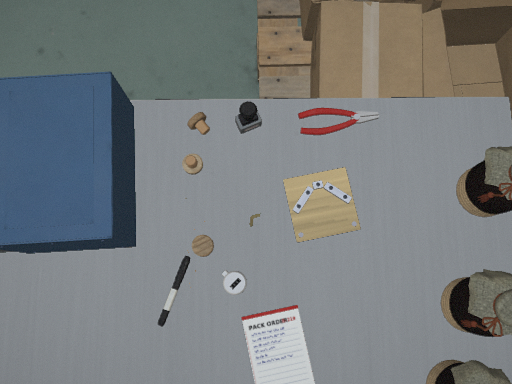

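View pics/scene.png

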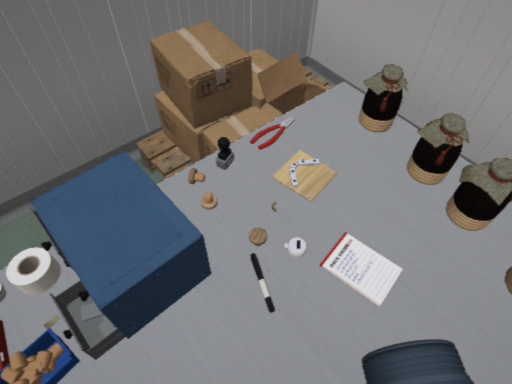

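Top view: the target stopper (cork up) is at (192,163), the spare mushroom at (203,245), and the third lies at (199,123). The jig plate is around (321,205), with the V's apex at (318,184) opening downward, towards the robot. The scene view agrees (stopper at (209,201)). Next I'll measure with colour masks and rays.

```bash
cat > h.py <<'E'
import numpy as np,cv2
from station import arm, readout, grab_frame, camera_params
from scipy.spatial.transform import Rotation as R
def cam(n):
    p=camera_params(n); f=192/np.tan(np.radians(p['fovy'])/2)
    if 'world_to_cam' in p: T=np.linalg.inv(p['world_to_cam'])
    else:
        o=readout.get_obs();W=np.eye(4);W[:3,:3]=R.from_rotvec(o['ee_rot']).as_matrix();W[:3,3]=o['tool_pos'];T=W@p['hand_eye']
    return f,p['cx'],p['cy'],T
def ray(c,uv,z):
    f,cx,cy,T=c;d=T[:3,:3]@np.array([(uv[0]-cx)/f,(uv[1]-cy)/f,1]);return T[:3,3]+d*(z-T[2,3])/d[2]
E
python3 - <<'E'
from h import *
a=cv2.imread('pics/top.png');c=cam('top')
hsv=cv2.cvtColor(a,cv2.COLOR_BGR2HSV)
m=((hsv[...,1]>50)&(hsv[...,0]<30)).astype(np.uint8);m[:100]=0;m[:,400:]=0
cs,_=cv2.findContours(m,0,2)
for k in cs:
    A=cv2.contourArea(k)
    if A<60: continue
    (u,v),r=cv2.minEnclosingCircle(k);M=cv2.moments(k);g=(M['m10']/A,M['m01']/A)
    print(round(A),(u,v),r,g,[ray(c,(u,v),z).round(4)[:2] for z in(0,.013,.036)])
    if A>2000:
        b=cv2.boxPoints(cv2.minAreaRect(k));P=np.array([ray(c,q,.006)[:2] for q in b]);print(P.round(4),P.mean(0),np.linalg.norm(P-np.roll(P,1,0),axis=1))
b=cv2.imread('pics/scene.png')
v=np.hstack([cv2.resize(a[140:190,165:215],(390,390),interpolation=2),cv2.resize(a[160:250,275:365],(390,390),interpolation=2)])
cv2.imwrite('pics/crop.png',v)
E
```

```text
139 (269.5, 312.0) 28.377025604248047 (269.5047961630695, 312.25539568345323) [array([ 0.3086, -0.2366]), array([ 0.3092, -0.2361]), array([ 0.3103, -0.2354])]
334 (202.24647521972656, 245.3309783935547) 10.774415969848633 (202.22172396611856, 245.25460886895863) [array([ 0.4331, -0.1109]), array([ 0.4319, -0.1122]), array([ 0.4299, -0.1146])]
4004 (321.0, 204.5) 45.21348190307617 (321.034965034965, 204.27251914751915) [array([ 0.5094, -0.3394]), array([ 0.5072, -0.3376]), array([ 0.5033, -0.3343])]
[[ 0.559  -0.266 ]
 [ 0.585  -0.3908]
 [ 0.4608 -0.4108]
 [ 0.4361 -0.2889]] [ 0.5102155  -0.33913032] [0.12497963 0.12754127 0.12579539 0.12432118]
294 (192.18182373046875, 163.4545440673828) 10.196515083312988 (192.23282226007947, 163.45428733674046) [array([ 0.5937, -0.0895]), array([ 0.5903, -0.0912]), array([ 0.5843, -0.0941])]
270 (329.0, 126.0) 28.6357421875 (327.2345679012345, 128.1506172839506) [array([ 0.668 , -0.3613]), array([ 0.6636, -0.3591]), array([ 0.6558, -0.3553])]
262 (199.2747802734375, 123.10360717773438) 11.433250427246094 (198.6342857142857, 122.66666666666667) [array([ 0.6766, -0.1025]), array([ 0.6721, -0.104 ]), array([ 0.664 , -0.1066])]
260 (326.5, 113.5) 28.504484176635742 (325.0738599871547, 111.91265253692998) [array([ 0.6943, -0.3574]), array([ 0.6895, -0.3552]), array([ 0.681 , -0.3515])]
```

View pics/crop.png

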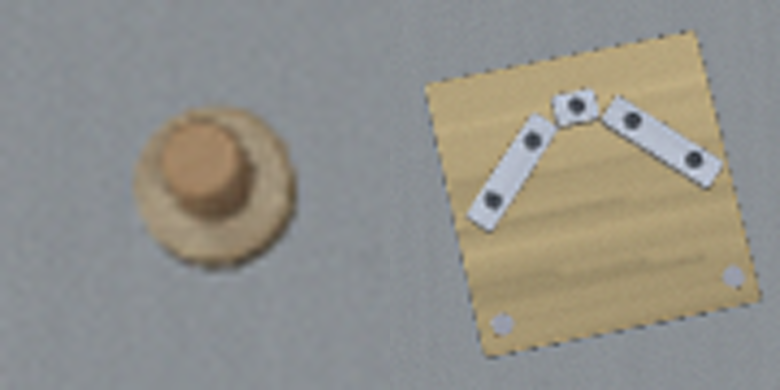

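Crop: the head disc is centred at about (217,187) and the cork top at (202,158), so it is cork up. The plate and V are sharp, with the back stop at about (577,105). The plate measures 125 × 126 mm, as specified. I'll check this against the second view and work out the first move: grip the cork with tool x along the V's x, so the fingertips stay above the 10 mm fence.

```bash
cat >> h.py <<'E'
def go(x,y,z,yaw):
    "shift and turn in tool axes to bring TCP to xyz, tool down, tool x at world angle yaw"
    o=readout.get_obs();r=R.from_rotvec(o['ee_rot']);G=R.from_euler('z',yaw)*R.from_euler('x',np.pi)
    print('t',round(o['clock'],2),'shift',r.inv().apply(np.array([x,y,z])-o['tool_pos']).round(4),'turn',(r.inv()*G).as_rotvec().round(3))
E
python3 - <<'E'
from h import *
c=cam('top')
print('head',ray(c,(192.3,163.5),.009),'cork',ray(c,(190.4,159.8),.036),'stopscrew',ray(c,(317.7,183.7),.016))
b=cv2.imread('pics/scene.png');s=cam('scene');hsv=cv2.cvtColor(b,cv2.COLOR_BGR2HSV)
m=((hsv[...,1]>50)&(hsv[...,0]<30)).astype(np.uint8);m[:145]=0
for k in cv2.findContours(m,0,2)[0]:
    A=cv2.contourArea(k)
    if A<60 or not 150<k[:,0,0].mean()<350: continue
    M=cv2.moments(k);g=(M['m10']/A,M['m01']/A);print(A,g,ray(s,g,.012)[:2],ray(s,g,.006)[:2])
# cabinet right foot edge
print('cabinet foot',ray(c,(135,165),0),ray(c,(135,246),0))
go(.591,-.091,.30,.18);go(.591,-.091,.16,.18)
E
```

```text
head [ 0.59126114 -0.09089063  0.009     ] cork [ 0.59148444 -0.09058628  0.036     ] stopscrew [ 0.54713635 -0.33232564  0.016     ]
71.5 (333.46620046620046, 248.2354312354312) [ 0.30723876 -0.2324462 ] [ 0.30880371 -0.23565086]
219.0 (257.5890410958904, 236.14003044140028) [ 0.43747291 -0.1194074 ] [ 0.44013006 -0.12166407]
183.0 (208.59562841530055, 200.5063752276867) [ 0.59002305 -0.08885837] [ 0.59395956 -0.09085884]
139.5 (195.14336917562724, 176.25209080047787) [ 0.67525907 -0.10537948] [ 0.6799104 -0.1075185]
1342.0 (305.54756582215595, 176.35680576254344) [ 0.49771646 -0.32826191] [ 0.50087884 -0.33227013]
1526.5 (173.2644393492739, 156.2681515449285) [ 0.77045105 -0.09767996] [ 0.7759007  -0.09975441]
cabinet foot [0.59170026 0.0225645  0.        ] [0.43313113 0.01678688 0.        ]
t 0.1 shift [-0.5775 -0.469  -0.0519] turn [-1.000e-03  2.000e-03  2.546e+00]
t 0.1 shift [-0.5776 -0.4688  0.0881] turn [-1.000e-03  2.000e-03  2.546e+00]
```

The head and cork agree on (0.591, -0.091), and the second view gives (0.590, -0.089). The stop is where the plate fit puts it, so the V origin is about (0.520, -0.337) with yaw 0.18.

Careful with the scale: shifts go in shares of 0.8 m and turns go in shares of 360 degrees. That gives: -0.578 m / 0.8 = -0.7225, -0.05 m / 0.8 = -0.0625, 2.546 rad / 6.2832 = 0.4052.

```bash
echo '{"increments":[[0,0,-0.0625,0,0,0],[-0.7225,-0.5863,-0.065,0,0,0.4052],[-0.7225,-0.5863,-0.065,0,0,0.4052],[-0.7225,-0.5863,-0.065,0,0,0.4052],[-0.7225,-0.5863,-0.065,0,0,0.4052],[-0.7225,-0.5863,-0.065,0,0,0.4052],[-0.7225,-0.5863,-0.065,0,0,0.4052],[-0.7225,-0.5863,-0.065,0,0,0.4052]]}' | python3 steer.py 0.06 25; python3 -c "
from h import *
go(.591,-.091,.30,.18)"
```

```text
clock: 0.9
tool_pos: [0.4122, 0.2583, 0.2991]
ee_rot: [-2.109, -2.329, 0.001]
force: [0.7, 1.0, 0.0]
finger_gap: 0.0601
grip_force: 0.0
t 0.9 shift [-0.3653  0.1433 -0.001 ] turn [-0.    0.    1.49]
```

Converted, -0.365 m / 0.8 = -0.4563, 0.143 m / 0.8 = 0.1788, 1.49 rad / 6.2832 = 0.2371.

```bash
echo '{"increments":[[-0.4563,0.1788,0,0,0,0.2371],[-0.4563,0.1788,0,0,0,0.2371],[-0.4563,0.1788,0,0,0,0.2371],[-0.4563,0.1788,0,0,0,0.2371],[-0.4563,0.1788,0,0,0,0.2371],[-0.4563,0.1788,0,0,0,0.2371],[-0.4563,0.1788,0,0,0,0.2371],[-0.4563,0.1788,0,0,0,0.2371]]}' | python3 steer.py; python3 -c "
from h import *
go(.591,-.091,.16,.18)"
```

```text
clock: 1.7
tool_pos: [0.5931, -0.0904, 0.2988]
ee_rot: [-3.056, -0.729, 0.001]
force: [0.1, 0.1, 0.3]
finger_gap: 0.0603
grip_force: 0.0
t 1.7 shift [-0.0021 -0.0004  0.1388] turn [-0.     0.     0.288]
```

Converted, 0.139 m / 0.8 = 0.1738, 0.1 m / 0.8 = 0.125, 0.288 rad / 6.2832 = 0.0458.

```bash
echo '{"increments":[[-0.0025,0,0.0625,0,0,0.0239],[-0.0025,0,0.125,0,0,0.0458],[-0.0025,0,0.1738,0,0,0.0458],[-0.0025,0,0.1738,0,0,0.0458],[-0.0025,0,0.1738,0,0,0.0458]]}' | python3 steer.py; python3 - <<'E'
from h import *
c=cam('wrist');w=grab_frame('wrist')[...,::-1];cv2.imwrite('pics/w1.png',w)
hsv=cv2.cvtColor(w,cv2.COLOR_BGR2HSV)
m=((hsv[...,1]>50)&(hsv[...,0]<30)).astype(np.uint8)
for k in cv2.findContours(m,0,2)[0]:
    A=cv2.contourArea(k)
    if A<500: continue
    (u,v),r=cv2.minEnclosingCircle(k);print(A,u,v,r,ray(c,(u,v),.013),ray(c,(u,v),.036))
E
```

```text
clock: 2.2
tool_pos: [0.5906, -0.0887, 0.1601]
ee_rot: [-3.127, -0.295, 0.002]
force: [0.7, -0.1, 0.7]
finger_gap: 0.0601
grip_force: 0.0
843.0 252.77389526367188 313.25177001953125 18.534791946411133 [ 0.41806151 -0.11778455  0.013     ] [ 0.43944782 -0.11416421  0.036     ]
2847.0 450.4825439453125 290.8785705566406 39.527320861816406 [ 0.4970374  -0.34926311  0.013     ] [ 0.51176249 -0.3261187   0.036     ]
2998.5 450.5 258.5 63.81624221801758 [ 0.54006305 -0.33027251  0.013     ] [ 0.55115914 -0.30872985  0.036     ]
991.0 258.5924377441406 179.76470947265625 18.358428955078125 [ 0.59232372 -0.09174286  0.013     ] [ 0.59901188 -0.090319    0.036     ]
1064.5 289.6903076171875 108.55484008789062 24.8222599029541 [ 0.66851835 -0.10773569  0.013     ] [ 0.66877987 -0.10496292  0.036     ]
11278.0 417.44873046875 47.5 101.5485610961914 [ 0.74167579 -0.2093403   0.013     ] [ 0.73576684 -0.19799768  0.036     ]
```

View pics/w1.png

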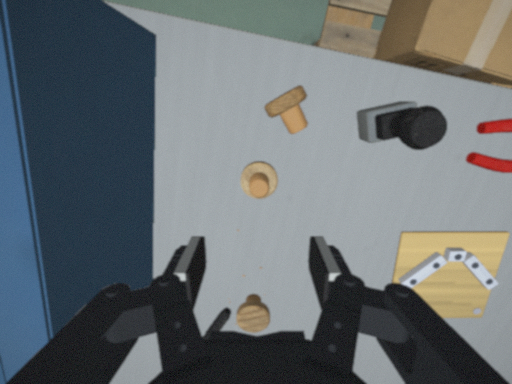

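Wrist view: the target stopper is at (258,180), centred between the fingers, and the ray gives (0.592, -0.092). The spare is at (252,316), under the gripper body but well behind the fingers, and the cabinet is clear on the left. Next: descend, then grip the cork.

```bash
python3 -c "
from h import *
go(.592,-.0913,.034,.18)"
```

```text
t 2.25 shift [-0.0006  0.0021  0.1277] turn [ 0.001 -0.002  0.008]
```

Converted, 0.122 m / 0.8 = 0.1525, 0.11 m / 0.8 = 0.1375.

```bash
echo '{"increments":[[0,0.0025,0.0625,0,0,0],[0,0.0025,0.1125,0,0,0],[0,0.0025,0.1375,0,0,0],[0,0.0025,0.1525,0,0,0],[0,0.0025,0.1525,0,0,0],[0,0.0025,0.1525,0,0,0]]}' | python3 steer.py; python3 - <<'E'
from h import *
c=cam('wrist');w=grab_frame('wrist')[...,::-1];cv2.imwrite('pics/w2.png',w)
print(readout.get_obs()['tool_pos'],readout.get_obs()['force'])
E
```

```text
clock: 2.85
tool_pos: [0.5928, -0.0911, 0.0403]
ee_rot: [3.126, 0.295, 0.006]
force: [-0.1, 0.0, -0.4]
finger_gap: 0.0601
grip_force: 0.0
[ 0.5927493  -0.09113602  0.04040882] [ 0.02803385 -1.41436134  0.26336041]
```

View pics/w2.png

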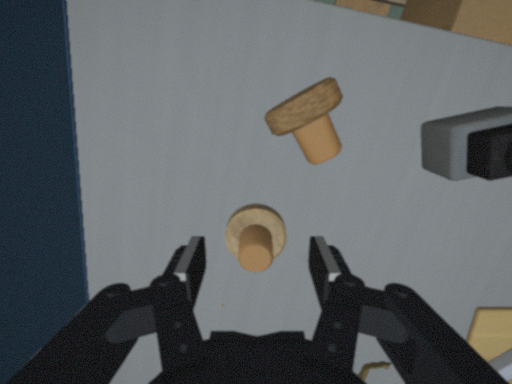

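The cork top, at (255,258), sits centrally between the pads (columns 200 and 315). Go down 5 mm, then close gently.

Converted, 0.005 m / 0.8 = 0.0063.

```bash
python3 -c "
from h import *
print(ray(cam('wrist'),(255,259),.036))"
echo '{"increments":[[0,0,0.0063,0,0,0],[0,0,0.0063,0,0,0],[0,0,0.0063,0,0,0]]}' | python3 steer.py
echo '{"increments":[[0,0,0,0,0,0],[0,0,0,0,0,0],[0,0,0,0,0,0],[0,0,0,0,0,0],[0,0,0,0,0,0],[0,0,0,0,0,0],[0,0,0,0,0,0]]}' | python3 steer.py 0.01 25
```

```text
[ 0.59033726 -0.09212066  0.036     ]
clock: 3.2
tool_pos: [0.5912, -0.0907, 0.0337]
ee_rot: [3.127, 0.295, 0.001]
force: [-0.3, 0.5, 0.5]
finger_gap: 0.0598
grip_force: 0.0
clock: 3.9
tool_pos: [0.5911, -0.0907, 0.0334]
ee_rot: [3.128, 0.294, 0.0]
force: [0.2, -0.4, 2.2]
finger_gap: 0.0199
grip_force: 24.6
```

Cork gripped (opening 20 mm, 25 N). Lift it and carry it to 25 mm in front of the seat.

Converted, -0.045 m / 0.8 = -0.0563, -0.02 m / 0.8 = -0.025.

```bash
echo '{"increments":[[0,0,-0.025,0,0,0],[0,0,-0.0563,0,0,0],[0,0,-0.0563,0,0,0]]}' | python3 steer.py
python3 - <<'E'
from h import *
c,s=np.cos(.18),np.sin(.18)
for d in(-.025,0): go(.520+d*c,-.3373+d*s,.078,.18)
E
```

```text
clock: 4.2
tool_pos: [0.593, -0.0913, 0.0808]
ee_rot: [3.125, 0.295, 0.008]
force: [1.8, -0.1, 1.0]
finger_gap: 0.0204
grip_force: 24.5
t 4.2 shift [-0.1427  0.2278  0.0028] turn [ 0.003 -0.005  0.008]
t 4.2 shift [-0.1177  0.228   0.0029] turn [ 0.003 -0.005  0.008]
```

Converted, 0.228 m / 0.8 = 0.285, 0.21 m / 0.8 = 0.2625, 0.008 rad / 6.2832 = 0.0013.

```bash
echo '{"increments":[[-0.0313,0.05,0,0,0,0],[-0.0625,0.1,0,0,0,0],[-0.0975,0.15,0,0,0,0],[-0.1313,0.2063,0,0,0,0.0013],[-0.1625,0.2625,0,0,0,0.0013],[-0.1775,0.285,0,0,0,0.0013],[-0.1775,0.285,0,0,0,0.0013],[-0.1775,0.285,0,0,0,0.0013]]}' | python3 steer.py
python3 - <<'E'
from h import *
w=grab_frame('wrist')[...,::-1];cv2.imwrite('pics/w3.png',w);c=cam('wrist')
hsv=cv2.cvtColor(w,cv2.COLOR_BGR2HSV)
t=grab_frame('top')[...,::-1];cv2.imwrite('pics/t3.png',t)
v=np.hstack([cv2.resize(w,(520,390)),cv2.resize(t[160:250,290:355],(280,390))]);cv2.imwrite('pics/c3.png',v)
k,s=np.cos(.18),np.sin(.18)
for d in(-.025,0): go(.520+d*k,-.3373+d*s,.041,.18)
E
```

```text
clock: 5.0
tool_pos: [0.4932, -0.3409, 0.0773]
ee_rot: [-3.127, -0.279, 0.002]
force: [-0.9, -0.0, 0.6]
finger_gap: 0.0199
grip_force: 24.6
t 5.1 shift [0.0011 0.0027 0.0366] turn [-0.002  0.001  0.001]
t 5.1 shift [0.0261 0.0027 0.0365] turn [-0.002  0.001  0.001]
```

View pics/c3.png

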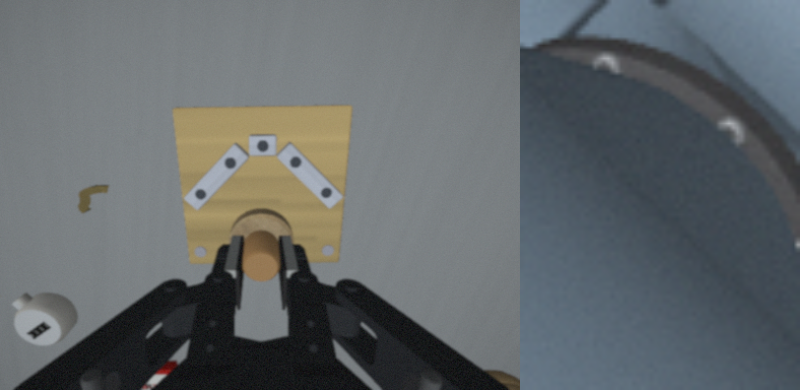

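Wrist view: the stopper at (261,235) is upright in the fingers and lined up with the V's middle (stop at (262,145)). The arm hides the top view. Lower it onto the bare base.

Converted, 0.033 m / 0.8 = 0.0413, 0.001 m / 0.8 = 0.0013.

```bash
echo '{"increments":[[0,0.0013,0.025,0,0,0],[0,0.0013,0.0413,0,0,0],[0,0.0013,0.0413,0,0,0]]}' | python3 steer.py; echo '{"increments":[[0,0,0.0025,0,0,0],[0,0,0.0025,0,0,0]]}' | python3 steer.py; echo '{"increments":[[0,0,0.0025,0,0,0],[0,0,0.0025,0,0,0]]}' | python3 steer.py
```

```text
clock: 5.4
tool_pos: [0.4935, -0.3395, 0.0432]
ee_rot: [-3.125, -0.285, 0.005]
force: [-0.0, -1.1, -1.1]
finger_gap: 0.0198
grip_force: 24.6
clock: 5.6
tool_pos: [0.4946, -0.3418, 0.0434]
ee_rot: [3.129, 0.283, 0.0]
force: [-0.7, 0.1, -0.5]
finger_gap: 0.02
grip_force: 24.6
clock: 5.8
tool_pos: [0.4944, -0.3423, 0.0415]
ee_rot: [3.128, 0.282, 0.001]
force: [0.1, 0.5, -0.0]
finger_gap: 0.02
grip_force: 24.6
```

Converted, 0.001 m / 0.8 = 0.0013.

```bash
for i in 1 2; do echo '{"increments":[[0,0,0.0013,0,0,0],[0,0,0.0013,0,0,0]]}' | python3 steer.py | grep -E 'pos|force:'; done
```

```text
tool_pos: [0.4942, -0.3422, 0.0403]
force: [-0.2, 0.6, -1.7]
grip_force: 24.6
tool_pos: [0.4943, -0.3423, 0.0394]
force: [0.0, -0.0, 1.0]
grip_force: 24.7
```

Converted, 0.001 m / 0.8 = 0.0013.

```bash
echo '{"increments":[[0,0,0.0013,0,0,0],[0,0,0.0013,0,0,0]]}' | python3 steer.py | grep -E 'pos|force:'; python3 -c "
from h import *
k,s=np.cos(.18),np.sin(.18)
go(.520,-.3373,.039,.18)"
```

```text
tool_pos: [0.4943, -0.3423, 0.0394]
force: [-2.0, 1.3, 6.6]
grip_force: 25.2
t 6.4 shift [ 0.0261 -0.0004  0.0004] turn [ 0.001 -0.    -0.   ]
```

Contact with the base (6.6 N). Back off half a millimetre, then slide into the V.

Converted, 0.022 m / 0.8 = 0.0275, 0.016 m / 0.8 = 0.02.

```bash
echo '{"increments":[[0,0,-0.0006,0,0,0],[0.01,0,-0.0006,0,0,0],[0.02,0,-0.0006,0,0,0],[0.0275,0,-0.0006,0,0,0],[0.0275,0,-0.0006,0,0,0]]}' | python3 steer.py | grep -E 'pos|force:'; echo '{"increments":[[0.0025,0,0,0,0,0],[0.0025,0,0,0,0,0]]}' | python3 steer.py | grep -E 'pos|force:'; echo '{"increments":[[0.0025,0,0,0,0,0],[0.0025,0,0,0,0,0]]}' | python3 steer.py | grep -E 'pos|force:'
```

```text
tool_pos: [0.5167, -0.3385, 0.0394]
force: [-0.5, 0.2, 5.8]
grip_force: 25.0
tool_pos: [0.5176, -0.3382, 0.0394]
force: [-3.0, -0.1, 5.4]
grip_force: 25.1
tool_pos: [0.5193, -0.3378, 0.0394]
force: [-3.4, -0.3, 7.3]
grip_force: 25.1
```

Converted, 0.002 m / 0.8 = 0.0025.

```bash
echo '{"increments":[[0.0025,0,0,0,0,0],[0.0025,0,0,0,0,0]]}' | python3 steer.py | grep -E 'pos|force:'; echo '{"increments":[[0.0025,0,0,0,0,0],[0.0025,0,0,0,0,0]]}' | python3 steer.py | grep -E 'pos|force:'
```

```text
tool_pos: [0.5198, -0.3376, 0.0395]
force: [-7.2, -1.8, 8.8]
grip_force: 25.4
tool_pos: [0.5201, -0.3375, 0.0395]
force: [-11.8, -3.5, 11.3]
grip_force: 25.6
```

The force rises while the position stays at (0.520, -0.3375), which is the computed seat. Press once more, relieve most of the push, then open.

Converted, 0.002 m / 0.8 = 0.0025.

```bash
echo '{"increments":[[0.0025,0,0,0,0,0],[0.0025,0,0,0,0,0],[0.0025,0,0,0,0,0]]}' | python3 steer.py | grep -E 'pos|force:'; echo '{"increments":[[-0.0063,0,-0.0013,0,0,0],[-0.0063,0,-0.0013,0,0,0]]}' | python3 steer.py| grep -E 'pos|force:'; echo '{"increments":[[0,0,0,0,0,0],[0,0,0,0,0,0],[0,0,0,0,0,0],[0,0,0,0,0,0],[0,0,0,0,0,0]]}' | python3 steer.py 0.045 ; echo '{"increments":[[0,0,-0.025,0,0,0],[0,0,-0.075,0,0,0],[0,0,-0.1125,0,0,0],[0,0,-0.1125,0,0,0]]}' | python3 steer.py| grep -E 'pos|force:'; python3 - <<'E'
from h import *
c=cam('wrist');w=grab_frame('wrist')[...,::-1];cv2.imwrite('pics/w4.png',w)
E
```

```text
tool_pos: [0.5204, -0.3373, 0.0397]
force: [-15.5, -5.5, 14.2]
grip_force: 25.8
tool_pos: [0.5197, -0.3375, 0.0396]
force: [-3.4, -2.0, 3.1]
grip_force: 24.7
clock: 8.7
tool_pos: [0.5211, -0.3371, 0.0397]
ee_rot: [3.129, 0.283, 0.0]
force: [-0.3, 1.1, -0.6]
finger_gap: 0.0449
grip_force: 0.0
tool_pos: [0.5234, -0.3394, 0.1344]
force: [1.0, -0.0, -0.1]
grip_force: 0.0
```

View pics/w4.png

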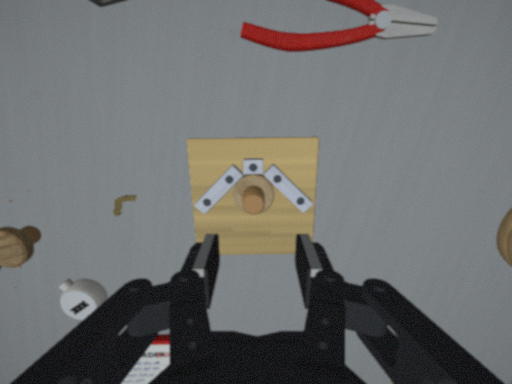

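The stopper stands upright at (253,195), touching both flanks and the stop, and the gripper is clear. One numeric check before handing in.

```bash
python3 - <<'E'
from h import *
w=cv2.imread('pics/w4.png');c=cam('wrist')
b=cv2.resize(w[130:265,185:325],None,fx=4,fy=4,interpolation=2);cv2.imwrite('pics/c4.png',b)
P=np.array([ray(c,q,.006)[:2] for q in((188,138.5),(317.5,138),(313.5,252.5),(195,254))]);o=P.mean(0)+.01*np.array([np.cos(.18),np.sin(.18)])
print(P.round(3).tolist());print('seat',o,'cork',ray(c,(253,203),.042)[:2],'head',ray(c,(253.5,194),.017)[:2])
E
```

```text
[[0.558, -0.269], [0.58, -0.387], [0.461, -0.413], [0.437, -0.289]]
seat [ 0.51896782 -0.33779   ] cork [ 0.51958913 -0.33744955] head [ 0.51907128 -0.3378011 ]
```

View pics/c4.png

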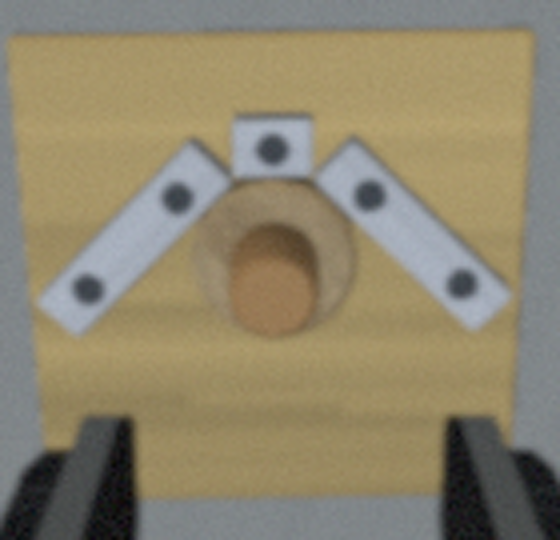

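The crop shows the head (around (273,260)) touching both flanks and the stop with the cork upright. It measures within 1 mm of the seat, so I'm handing in.

```bash
python3 -c "
from station import arm, readout, grab_frame, camera_params
print(arm.close_job())"
```

```text
the job is handed in; nothing more can be done
None
```

The stopper stands cork end up in the V, pressed home with about 15 N, released and within about 1 mm of the seat by the wrist camera; the spare was not touched, and the job was handed in about 9 s into the 43 s (no verdict was returned).

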